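# Dock the drip tray and work the canister's press cap

## Task

Slide the steel drip tray, with the glass measure standing on it, up to the canister's plinth until it butts flush against the plinth's side face with its edges in line and the measure under the spout. Then press the canister's sprung cap fully down for a moment and let it spring back up. Keep the measure upright, do not work the cap before the tray is home, and leave the kettle, tin, mug and funnel where they are.

Things in the scene. Friction and masses are not known exactly. Their poses are not given: they have to be found in the camera images.
- station: Fixed unit; origin: centre of the underside of a steel plinth 120 (x) x 100 (y) x 24 mm high, z up, x away from the robot at yaw 0. On it, on the origin's axis, a white canister 72 mm across with a round press cap on top and a thin spout 90 mm out to -y. The tray butts against the plinth's flat -y side face (y = -50 mm). Behind: a three-tier steel caddy (x 70 to 200, y -45 to 200 mm).
- rack_front (a point): On the 8 mm front bar (along y, station y -75 to 195) of the caddy's top tier, a wire rack that overhangs the cap from station x = 0 backwards, 65 mm above it: at station x = 4, y = 0, z = 224 mm. A gripper pointing straight down does not fit over the cap: come from the -x side, tool tilted about 35 degrees, pointing away from the robot and down.
- cap_top (a point): Centre of the flat top of the black press cap, 56 mm across and 18 mm high, at z = 155 mm when up. It moves down with the cap.
- cap (a joint): Travel of the sprung cap straight down, in m: 0 up, 0.010 fully down. About 3 N starts it, 9 N holds it down; it springs back when released.
- spout_tip (a point): Mouth of the spout, pointing down, 101 mm above the counter, at x = 0, y = -90 mm of the station. Above the centre of the measure when all is right.
- tray: Loose open steel drip tray 120 (x) x 150 (y) x 24 mm high, walls and floor 4 mm, about 0.45 kg; origin the centre of its underside. Its +y end (y = +75 mm) is the one that butts against the plinth; home, its origin is at x = 0, y = -125 mm of the station, with the same yaw.
- tray_tab (a point): Grip tab of the tray: an upright plate at its -y end, 50 mm wide (tray x), 10 mm thick (tray y), rising to 60 mm above the counter; this point is on its mid-plane, 45 mm above the counter, at y = -70 mm of the tray. Grip it from above across its thickness.
- tray_corner_near (a point): Butting end of the tray, at the corner nearer the robot: tray x = -60, y = +75, z = 12 mm.
- tray_corner_far (a point): Butting end of the tray, at the other corner: tray x = +60, y = +75, z = 12 mm.
- measure: Glass shot measure, a loose open cup 65 mm high, 38 mm across at the foot and 48 mm at the rim, 0.12 kg; origin the centre of its underside, z up. It stands on the tray's floor (4 mm up), near tray x = 0, y = +35 mm.
- kettle: Bystander: white gooseneck kettle with a black handle, about 145 mm across at the foot and 146 mm high; spout reaches 146 mm to its +x, handle 123 mm to -x. Origin the centre of its underside.
- tin: Bystander: round aluminium tin 90 mm across, 110 mm high with its sprung hinged lid. Origin the centre of its underside.
- mug: Bystander: white ceramic mug 76 mm across, 85 mm high, on the caddy's middle tier. Origin the centre of its underside.
- funnel: Bystander: grey plastic funnel 92 mm across, 92 mm high, standing mouth down on the caddy's top tier. Origin the centre of its mouth.
Things that resemble listed ones, but are neither listed nor needed, are in the scene too. Several things look just like the tray: the one meant starts farthest to the robot's left. Of the things that look like the measure, the smaller one is meant.

How it is judged (in metres and radians):
On the way, in this order (a step that is already met when the one before it is completed fails the run):
1. the tray is home: flush against the plinth, edges in line (y of each of tray_corner_near, tray_corner_far in the frame of station above -0.053 m and x of tray in the frame of station between -0.008 and 0.008 m and height (world z) of tray below 0.004 m and angle between tray's own z axis and vertical below 0.04 rad), for 0.2 s.
2. the cap is pressed fully down for a moment (value of joint cap above 0.008 m), for 0.2 s.
At the end, for the whole second after the job is handed in: Tray flat on the counter, both butting corners within 3 mm of the plinth face, centre line within 8 mm of the plinth's; measure upright on the tray floor, its axis within 16 mm of the spout mouth; cap back up (within 1.5 mm); tray and measure at rest (all of step 1 and value of joint cap below 0.0015 m and angle between measure's own z axis and vertical below 0.1 rad and horizontal distance between measure and spout_tip below 0.016 m and z of measure in the frame of tray below 0.008 m and linear speed of each of tray, measure below 0.01 m/s); the robot touches nothing.
It fails at once if the cap is worked (more than 5 mm) while the tray is not home (gap over 8 mm) (value of joint cap above 0.005 m and not (y of each of tray_corner_near, tray_corner_far in the frame of station above -0.058 m)).
It fails at once if the measure tips over (more than 0.5 rad) (angle between measure's own z axis and vertical above 0.5 rad).
It fails at once if the kettle, tin, mug or funnel is moved more than 30 mm (distance of any of kettle, tin, mug, funnel from where it was at the start of the episode above 0.03 m).
It also fails if it takes over 56 s, if anything falls off the work surface, if the arm or the gripper's body presses on something with over 40 N, if the wrist force passes 120 N, or if a joint passes its speed limit or range.

## Robot

A 6-joint arm with a two-finger parallel gripper is mounted at the origin on the work surface. World frame = base frame: x ahead of the robot, y to its left, z up, the work surface at z = 0. Lengths are in m, angles in degrees, forces in N, time in s.
With the tool pointing down it reaches from about 0.325 to 0.85 m from the base axis. Payload 15.5 kg.
Tool frame: the origin (TCP) lies midway between the tips of the shut fingers; the grasp point (between the pads) lies 19 mm behind it; y points along the fingers, x is the direction in which the jaws open and shut, and the axes are right-handed (so a half turn about y gives the same grasp; the last joint's range is limited). The gripper opens to 91 mm and grips with 3 to 60 N. Pads are 32 mm wide; open, the fingers measure 118 mm over their backs; the gripper's body (76 mm by 178 mm) begins 60 mm behind the grasp point.
Start: joints at [-78.696, 28.281, 77.091, -0, 74.628, -5.472], TCP at [0.18, -0.598, 0.176] pointing down, gripper open.
Joint ranges: [-166.48, 166.48], [-47.26, 123.95], [12.59, 153.08], [-70.14, 250.14], [6.76, 159.57], [-176.63, 176.63]. Speed limits (degrees/s): [108.29, 108.29, 147.25, 172.46, 172.46, 172.46].

## Interface

Orientations are given as a 3x3 rotation matrix whose columns are the frame's x, y, z axes.
In Python, from bench import ctrl gives the robot as it stands. The module is installed in compiled form; this text tells all that it offers. Calls block until the motion is done:
- ctrl.goto(position, orientation): joint-space move of the TCP to a pose.
- ctrl.move_l(position, vel=0.15, ori=None, contact_N=None): straight line of the TCP; ori=None keeps the orientation; vel is the mean speed in m/s. With contact_N (N) it stops when the force on the tool has changed by that much, and returns True; else False.
- ctrl.movej(angles): joint-space move.
- ctrl.command_gripper(opening): opening from 0.0 (shut) to 1.0 (fully open); the grip force is fixed at half the most; returns when the fingers have stopped.
- ctrl.sleep(seconds).
- ctrl.ik(position, orientation): joint angles nearest the present ones, or None.
- ctrl.read_camera(name): name is "scene" or "top" or "wrist"; returns the picture (384x512x3 uint8, blue, green, red); there is no depth.
- ctrl.camera_params(name): a dict with "fx", "fy", "cx", "cy" (pixels), "pose" (4x4, takes a point from camera to world coordinates); the wrist camera has in their place "T_tool_cam" (4x4, takes a point from camera to tool coordinates, whose origin is the TCP and whose axes are the tool frame's). Camera axes: x right, y up, looking along -z (the intrinsics and any distortion apply to the point x, -y, -z); pixel columns grow to the right and rows downward; lengths in m; the calibration is good to about 2 mm. A picture is of the moment at which its call begins: read the wrist's pose just before it. camera_params takes no time and is no camera call.
A pose or a line that the arm cannot do raises ctrl.MotionError and nothing moves.
- ctrl.sign_off(): hands the job in, once; it reports no verdict.
Readings, each from a call of its own:
- ctrl.current_t(): time.
- ctrl.current_q(): joint angles.
- ctrl.current_dq(): joint speeds.
- ctrl.current_effort(): joint torques, N m.
- ctrl.current_tool_pos(): TCP position.
- ctrl.current_eef_rot(): TCP orientation.
- ctrl.current_contact_force(): force on the tool from outside, world axes, zero at the start.
- ctrl.current_wrist_torque(): the same for the moment, N m.
- ctrl.current_grip_width(): opening from 0.0 (shut) to 1.0 (fully open).
Only numpy, scipy, OpenCV 4.12 (cv2) and the standard library are available. Lean on these libraries where they do the work, as an engineer would, in place of code of your own. Each camera call takes 0.05 s, during which the arm holds its last target. There are 200 camera calls.

## Working session

There is one attempt and no reset: what is moved stays moved. The work goes in short steps, each a Python script; the robot and the scene stay as the last script left them, time stands still between calls to the robot, and variables do not carry over. Pictures are saved under pics/ and viewed, about 8 in all and at most 12, crops included, and the job is handed in when it is done.

```bash
mkdir -p pics; python3 - <<'E'
from bench import ctrl
import cv2
for n in ["scene","top"]:
    im=ctrl.read_camera(n); cv2.imwrite(f"pics/{n}0.png",im)
    p=ctrl.camera_params(n); print(n,{k:(v.tolist() if hasattr(v,'tolist') else v) for k,v in p.items()})
print(ctrl.camera_params("wrist")); print(ctrl.current_eef_rot(),ctrl.current_t())
E
```

```text
scene {'fx': 431.5707122118348, 'fy': 431.5707122118348, 'cx': 257.97163969517345, 'cy': 193.9607943422639, 'pose': [[0.36313282478255415, -0.5548297540538588, 0.7485308915348635, 1.6561299313250983], [0.9316837335977015, 0.22484649576335897, -0.2853234548584909, -0.44605713346762266], [-0.00999860564730313, 0.801004367877899, 0.5985749999170007, 1.0007221798638637], [0.0, 0.0, 0.0, 1.0]]}
top {'fx': 422.92456320098876, 'fy': 422.92456320098876, 'cx': 249.21834207943303, 'cy': 188.96958090546997, 'pose': [[-0.002893066747553175, 0.9905588805219204, -0.13705741272895217, 0.37156991461604294], [-0.9999576863086878, -0.004062513284967032, -0.008253579707356446, -0.018849940794624945], [-0.008732454235232022, 0.13702773516689826, 0.9905287194413195, 1.383228372745045], [0.0, 0.0, 0.0, 1.0]]}
{'fx': 312.89972213151754, 'fy': 312.89972213151754, 'cx': 256.0812208378554, 'cy': 188.9433368373595, 'T_tool_cam': array([[ 9.99999867e-01, -1.43140989e-04, -4.95733206e-04,
        -1.21319246e-03],
       [-4.45429078e-04,  2.45469842e-01, -9.69404125e-01,
        -2.10278646e-01],
       [ 2.60449017e-04,  9.69404217e-01,  2.45469745e-01,
         6.90262238e-02],
       [ 0.00000000e+00,  0.00000000e+00,  0.00000000e+00,
         1.00000000e+00]])}
[[ 2.88648357e-01 -2.21633580e-04  9.57435155e-01]
 [-9.57434534e-01  1.09560956e-03  2.88648424e-01]
 [-1.11294930e-03 -9.99999375e-01  1.04046258e-04]] 0.1
```

View pics/top0.png

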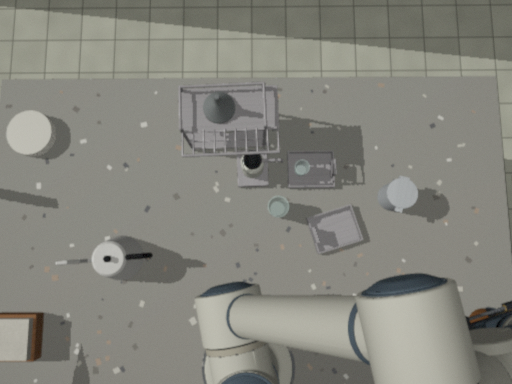

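View pics/scene0.png

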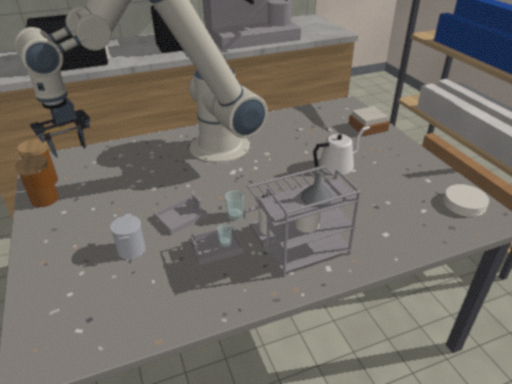

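The top view shows the station (dark cap) near (252,162). The leftmost tray, with the small measure on it, is near (312,170), with its tab on the right at about (334,171). The decoy tray is at (335,230) and the larger decoy cup at (278,207). I'll enlarge this area.

```bash
python3 - <<'E'
import cv2
im=cv2.imread("pics/top0.png")[140:200,225:350]
cv2.imwrite("pics/c1.png",cv2.resize(im,None,fx=6.4,fy=6.4,interpolation=cv2.INTER_CUBIC))
E
```

```text
(no output)
```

View pics/c1.png

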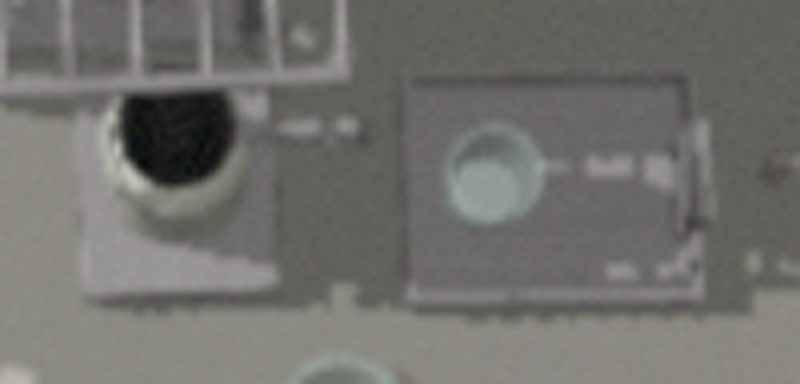

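```bash
cat > h.py <<'E'
import numpy as np, cv2
from bench import ctrl
from scipy.optimize import least_squares
def wristpose():
    T=np.eye(4);T[:3,:3]=ctrl.current_eef_rot();T[:3,3]=ctrl.current_tool_pos()
    return T@ctrl.camera_params("wrist")["T_tool_cam"]
def proj(P,par,pose):
    c=(np.atleast_2d(P)-pose[:3,3])@pose[:3,:3]
    return np.c_[par["cx"]+par["fx"]*c[:,0]/-c[:,2], par["cy"]+par["fy"]*-c[:,1]/-c[:,2]]
def back(uv,z,par,pose):
    uv=np.atleast_2d(uv).astype(float)
    d=np.c_[(uv[:,0]-par["cx"])/par["fx"],-(uv[:,1]-par["cy"])/par["fy"],-np.ones(len(uv))]@pose[:3,:3].T
    return pose[:3,3]+d*((z-pose[2,3])/d[:,2])[:,None]
def fit(model,uv,par,pose,x0):
    """planar pose x,y,yaw(rad) from model points (object frame) and pixels"""
    def w(x):
        c,s=np.cos(x[2]),np.sin(x[2]); m=np.asarray(model,float)
        return np.c_[x[0]+c*m[:,0]-s*m[:,1],x[1]+s*m[:,0]+c*m[:,1],m[:,2]]
    r=least_squares(lambda x:(proj(w(x),par,pose)-uv).ravel(),x0)
    return r.x,r.fun.reshape(-1,2)
E
python3 - <<'E'
from h import *
np.set_printoptions(precision=4,suppress=True)
p=ctrl.camera_params("top");T=p["pose"]
f=lambda a:(np.array(a,float)+.5)/6.4-.5+[225,140]
print("plinth near corners, right edge up",back(f([[85,297],[275,288],[268,100]]),.024,p,T))
tr=f([[407,300],[702,298],[407,75],[688,78]])
print("tray corners",back(tr,.024,p,T))
x,e=fit([[-.06,.075,.024],[-.06,-.075,.024],[.06,.075,.024],[.06,-.075,.024]],tr,p,T,[.5,-.2,0]);print(x[:2],np.degrees(x[2]),e)
print("cap ctr",back(f([[178,130]]),.155,p,T),"tab top",back(f([[704,165]]),.06,p,T))
print("measure rim",back(f([[495,172]]),.069,p,T))
E
```

```text
plinth near corners, right edge up [[ 0.5696  0.0293  0.024 ]
 [ 0.5738 -0.0671  0.024 ]
 [ 0.6712 -0.0644  0.024 ]]
tray corners [[ 0.5674 -0.1339  0.024 ]
 [ 0.5678 -0.2833  0.024 ]
 [ 0.684  -0.1358  0.024 ]
 [ 0.6817 -0.2796  0.024 ]]
[ 0.6253 -0.2081] -0.032306657782881686 [[-0.2482  0.6311]
 [-0.027   0.7797]
 [-0.7918 -0.3985]
 [ 1.0672 -1.0618]]
cap ctr [[ 0.6284 -0.0183  0.155 ]] tab top [[ 0.6293 -0.2793  0.06  ]]
measure rim [[ 0.6245 -0.1745  0.069 ]]
```

```bash
python3 - <<'E'
from h import *
R=np.array([[0,0,1],[-1,0,0],[0,-1,0]],float)
ctrl.goto([.56,-.19,.25],R)
T=wristpose(); im=ctrl.read_camera("wrist"); np.save("w1.npy",T); cv2.imwrite("pics/w1.png",im)
cv2.imwrite("pics/w1b.png",cv2.resize(im,(800,600),interpolation=cv2.INTER_CUBIC)); print(ctrl.current_t(),ctrl.current_q(),ctrl.current_tool_pos())
E
```

```text
2.175 [-2.46016094e+01  2.20026418e+01  7.58021627e+01 -8.98820479e-03
  8.22035724e+01  6.54502302e+01] [ 0.55973964 -0.19080431  0.2498622 ]
```

View pics/w1b.png

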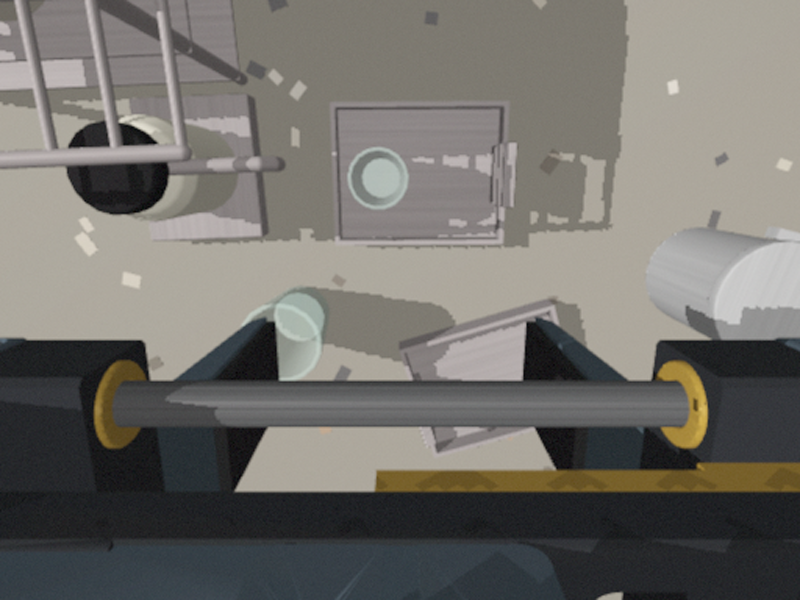

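Everything needed is in view: the plinth's side face at about x=245–265, the tray at (332–508, 102–245), the measure at (378,178), the spout tip at (280,163) and the tab at about (505,175). I'll enlarge it to read the corners.

```bash
python3 - <<'E'
import cv2
im=cv2.imread("pics/w1.png")[55:165,80:340]
cv2.imwrite("pics/c2.png",cv2.resize(im,(780,330),interpolation=cv2.INTER_CUBIC))
E
```

```text
(no output)
```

View pics/c2.png

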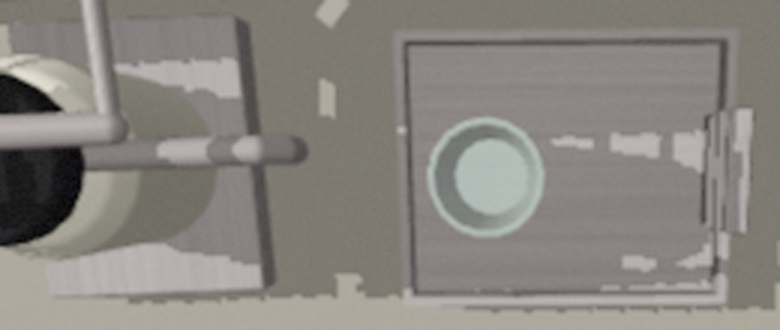

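```bash
python3 - <<'E'
from h import *
np.set_printoptions(precision=4,suppress=True)
p=ctrl.camera_params("wrist");T=np.load("w1.npy")
f=lambda a:(np.array(a,float)+.5)/3-.5+[80,55]
x,e=fit([[.06,-.05,.024],[-.06,-.05,.024],[-.06,.05,.024],[0,-.09,.101]],f([[237,17],[263,290],[53,297],[297,150]]),p,T,[.63,-.02,0]);print("st",x[:2],np.degrees(x[2]),e.round(1).tolist())
s=x
x,e=fit([[.06,.075,.024],[-.06,.075,.024],[.06,-.075,.024],[-.06,-.075,.024]],f([[394,31],[406,302],[738,31],[726,304]]),p,T,[.63,-.2,0]);print("tray",x[:2],np.degrees(x[2]),e.round(1).tolist())
c,sn=np.cos(s[2]),np.sin(s[2]);Rz=np.array([[c,-sn],[sn,c]])
print("home",s[:2]+Rz@[0,-.125],"tray in st",Rz.T@(x[:2]-s[:2]))
print("tab",back(f([[742,108],[740,232]]),.06,p,T))
m=back(f([[486,177]]),.069,p,T)[0];print("measure",m,Rz.T@(m[:2]-s[:2]),"in tray",m[:2]-x[:2])
print("cap",back(f([[0,160]]),.155,p,T), "plinth pts", back(f([[237,17],[263,290],[53,297]]),.024,p,T))
E
```

```text
st [ 0.6302 -0.0146] 1.9960413108474255 [[-0.4, -0.9], [0.5, 0.1], [-0.8, 0.3], [0.6, 0.5]]
tray [ 0.6255 -0.2063] 0.08412609348570044 [[0.3, -0.2], [-0.6, 0.8], [0.4, -0.5], [-0.1, -0.0]]
home [ 0.6346 -0.1395] tray in st [-0.0114 -0.1914]
tab [[ 0.651  -0.2764  0.06  ]
 [ 0.6012 -0.2783  0.06  ]]
measure [ 0.6238 -0.1722  0.069 ] [-0.0119 -0.1573] in tray [-0.0017  0.0341]
cap [[ 0.6301 -0.0232  0.155 ]] plinth pts [[ 0.6908 -0.063   0.024 ]
 [ 0.5722 -0.0659  0.024 ]
 [ 0.569   0.0321  0.024 ]]
```

```bash
cat >> h.py <<'E'
S=np.array([.6302,-.0146]); PSI=np.radians(2.0)
def Rz(a): return np.array([[np.cos(a),-np.sin(a),0],[np.sin(a),np.cos(a),0],[0,0,1]])
R0=np.array([[0,0,1],[-1,0,0],[0,-1,0]],float)
def st(x,y,z): return np.r_[S+(Rz(PSI)[:2,:2]@[x,y]),z]
E
python3 - <<'E'
from h import *
np.set_printoptions(precision=4,suppress=True)
tab=np.array([.626,-.277])
ctrl.command_gripper(.55)
ctrl.goto([*tab,.14],R0)
print(ctrl.move_l([*tab,.026],vel=.08,contact_N=8),ctrl.current_tool_pos())
ctrl.command_gripper(0)
print("w",ctrl.current_grip_width()*91,ctrl.current_contact_force())
t=st(0,-.195-.006,.026); t[2]=ctrl.current_tool_pos()[2]
print("to",t,ctrl.move_l(t,vel=.03,ori=Rz(PSI)@R0))
print(ctrl.current_contact_force(),ctrl.current_tool_pos(),ctrl.current_grip_width()*91,ctrl.current_t())
T=wristpose(); im=ctrl.read_camera("wrist"); np.save("w2.npy",T); cv2.imwrite("pics/w2.png",im)
cv2.imwrite("pics/w2b.png",cv2.resize(im,(800,600),interpolation=cv2.INTER_CUBIC))
E
```

```text
False [ 0.6263 -0.2772  0.0265]
w 0.6968045368362564 [ 0.3132 -0.1501 -0.3504]
to [ 0.6372 -0.2155  0.026 ] False
[-0.1876  0.6214 -1.3618] [ 0.6372 -0.2156  0.026 ] 0.5101278499504386 8.275
```

View pics/w2b.png

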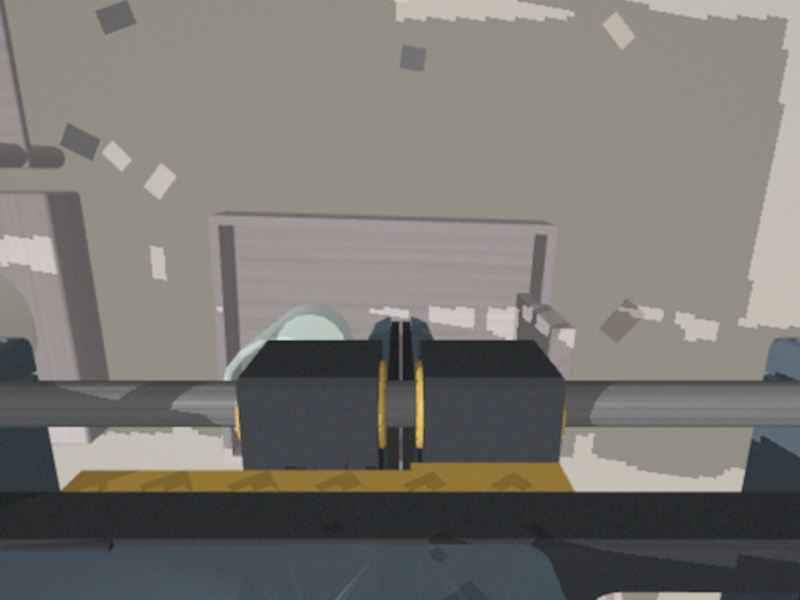

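```bash
python3 - <<'E'
from h import *
np.set_printoptions(precision=4,suppress=True)
p=ctrl.camera_params("wrist");T=np.load("w2.npy")
f=lambda a:np.array(a,float)*.64
print("tray far corners z24",back(f([[212,214],[556,225]]),.024,p,T))
print("tab top far end, z60",back(f([[517,295],[533,293],[575,335]]),.06,p,T))
print("plinth far corner",back(f([[78,193]]),.024,p,T),"expect",st(.06,-.05,.024),"spout",back(f([[60,157]]),.101,p,T),st(0,-.09,.1))
im=cv2.imread("pics/w2.png")
E
```

```text
tray far corners z24 [[ 0.6853 -0.1319  0.024 ]
 [ 0.6858 -0.2802  0.024 ]]
tab top far end, z60 [[ 0.6628 -0.2571  0.06  ]
 [ 0.6638 -0.263   0.06  ]
 [ 0.648  -0.2806  0.06  ]]
plinth far corner [[ 0.6922 -0.0755  0.024 ]] expect [ 0.6919 -0.0625  0.024 ] spout [[ 0.7064 -0.1214  0.101 ]] [ 0.6333 -0.1045  0.1   ]
```

The fingers shut without catching the tab and the tray has not moved: its far corners are still at y = -0.132 and -0.280. I'll retry and take pictures before and after closing.

```bash
python3 - <<'E'
from h import *
np.set_printoptions(precision=4,suppress=True)
tab=np.array([.626,-.276])
q=ctrl.current_tool_pos(); ctrl.move_l([q[0],q[1],.13],vel=.15)
ctrl.command_gripper(.6); print("open",ctrl.current_grip_width())
ctrl.goto([*tab,.13],R0)
print(ctrl.move_l([*tab,.024],vel=.08,contact_N=8),ctrl.current_tool_pos(),ctrl.current_grip_width())
a=ctrl.read_camera("wrist")
ctrl.command_gripper(0)
print("w",ctrl.current_grip_width()*91,ctrl.current_contact_force(),ctrl.current_tool_pos(),ctrl.current_t())
b=ctrl.read_camera("wrist")
cv2.imwrite("pics/w3.png",np.vstack([cv2.resize(i[100:260],(800,250),interpolation=cv2.INTER_CUBIC) for i in (a,b)]))
E
```

```text
open 0.6011472889483236
False [ 0.6264 -0.2762  0.0246] 0.5986201443661484
w 0.6714492024421564 [ 0.4012 -0.6619  0.3955] [ 0.626 -0.276  0.024] 12.8917
```

View pics/w3.png

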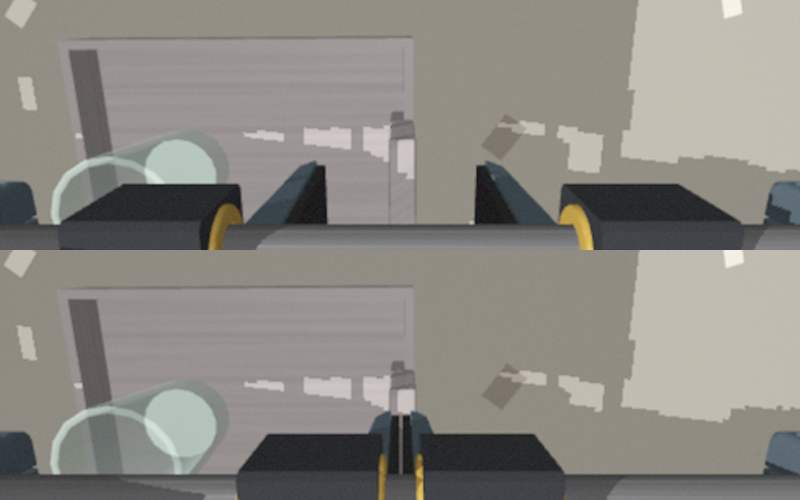

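The picture shows the fingers shutting in line with the tab. But their size and row in the image put the real tips about 35 mm short of the nominal TCP, so they closed just above the tab. I'll open and go lower with contact detection.

```bash
python3 - <<'E'
from h import *
np.set_printoptions(precision=4,suppress=True)
tab=np.array([.626,-.276])
ctrl.move_l([*tab,.04],vel=.1)
ctrl.command_gripper(.5)
ctrl.move_l([*tab,.012],vel=.08,contact_N=6)
print(ctrl.move_l([*tab,-.010],vel=.03,contact_N=5),ctrl.current_tool_pos(),ctrl.current_contact_force())
ctrl.command_gripper(0)
print("w",ctrl.current_grip_width()*91,ctrl.current_contact_force(),ctrl.current_tool_pos(),ctrl.current_t())
E
```

```text
False [ 0.6261 -0.2761 -0.0099] [-1.2366 -0.5695 -0.0824]
w 9.658290336848635 [-0.2793 -0.7545  1.0933] [ 0.626  -0.2761 -0.0099] 16.0917
```

Gripped: the width is 9.7 mm, which matches the tab. Now I'll slide it.

```bash
python3 - <<'E'
from h import *
np.set_printoptions(precision=4,suppress=True)
R=Rz(PSI)@R0
t=st(0,-.195-.006,-.0099)
print(ctrl.move_l(t,vel=.03,ori=R),ctrl.current_contact_force(),ctrl.current_grip_width()*91)
t=st(0,-.195+.006,-.0099)
print("contact",ctrl.move_l(t,vel=.012,contact_N=10),ctrl.current_contact_force())
p=ctrl.current_tool_pos(); print(p,Rz(PSI).T[:2,:2]@(p[:2]-S),ctrl.current_grip_width()*91,ctrl.current_wrist_torque(),ctrl.current_t())
T=wristpose(); im=ctrl.read_camera("wrist"); np.save("w4.npy",T); cv2.imwrite("pics/w4.png",im)
cv2.imwrite("pics/w4b.png",cv2.resize(im[60:300],(800,375),interpolation=cv2.INTER_CUBIC))
cv2.imwrite("pics/top4.png",ctrl.read_camera("top"))
E
```

```text
False [-0.5213 -1.0558 -1.3248] 9.647066515649083
contact True [ 1.8828 -2.9134  2.47  ]
[ 0.6374 -0.2106 -0.0099] [ 0.0003 -0.1961] 9.642575029393898 [-0.1256 -0.1286  0.1316] 18.875
```

View pics/w4b.png

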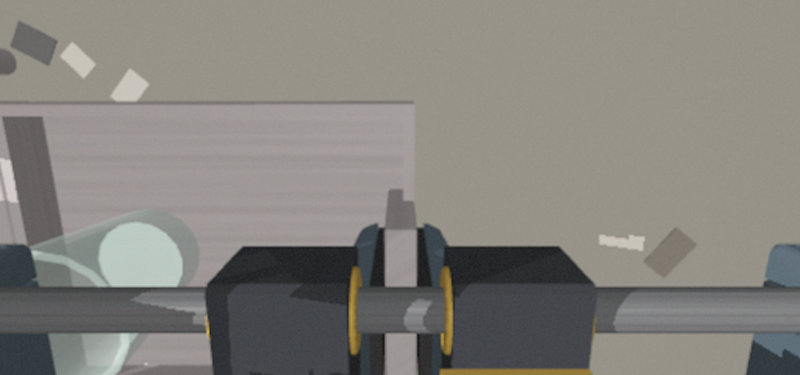

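```bash
python3 - <<'E'
from h import *
np.set_printoptions(precision=4,suppress=True)
print("contact",ctrl.move_l(st(0,-.195+.008,-.0099),vel=.01,contact_N=18),ctrl.current_contact_force())
p=ctrl.current_tool_pos(); print(Rz(PSI).T[:2,:2]@(p[:2]-S),ctrl.current_grip_width()*91,ctrl.current_wrist_torque())
ctrl.command_gripper(.4)
p=ctrl.current_tool_pos(); ctrl.move_l([p[0],p[1],.10],vel=.12)
ctrl.goto([.56,-.19,.25],R0)
T=wristpose(); im=ctrl.read_camera("wrist"); np.save("w5.npy",T); cv2.imwrite("pics/w5.png",im)
cv2.imwrite("pics/w5b.png",cv2.resize(im[50:170,60:330],(800,356),interpolation=cv2.INTER_CUBIC)); print(ctrl.current_t())
E
```

```text
contact True [ 1.0031 -3.726   2.1662]
[ 0.0006 -0.1962] 9.806710488456048 [0.0226 0.0421 0.2169]
21.8167
```

View pics/w5b.png

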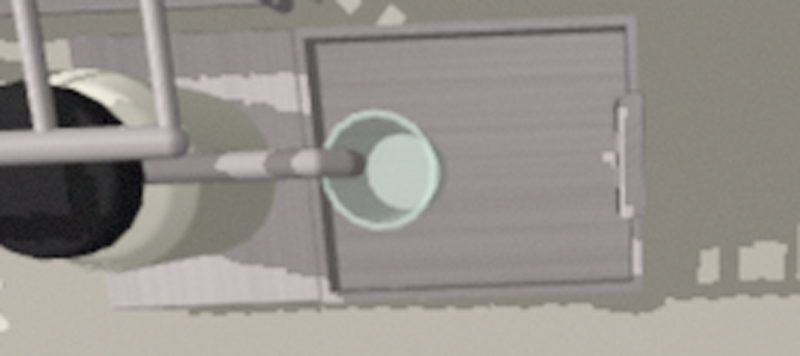

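The tray looks flush: there is a single seam from (295,30) to (322,302), the edges run in line, and the measure (381,169) is under the spout tip (345,163). I'll check that in numbers and plan the cap press.

```bash
cat >> h.py <<'E'
A=np.radians(35); a=Rz(PSI)@[np.sin(A),0,-np.cos(A)]; xt=Rz(PSI)@[0,-1,0]
RT=np.c_[xt,a,np.cross(xt,a)]; OFF=.036   # real tips lie OFF behind nominal TCP
def tip(x,y,z): return st(x,y,z)+OFF*a
E
python3 - <<'E'
from h import *
np.set_printoptions(precision=4,suppress=True)
p=ctrl.camera_params("wrist");T=np.load("w5.npy")
f=lambda q:(np.array(q,float)+.5)/(800/270)-.5+[60,50]
x,e=fit([[.06,.075,.024],[-.06,.075,.024],[.06,-.075,.024],[-.06,-.075,.024]],f([[297,25],[324,302],[636,17],[639,291]]),p,T,[.63,-.14,0])
s,e2=fit([[.06,-.05,.024],[-.06,-.05,.024],[-.06,.05,.024]],f([[295,27],[323,302],[112,308]]),p,T,[.63,-.02,0])
r=lambda P:Rz(s[2]).T[:2,:2]@(np.asarray(P)[:2]-s[:2])
print("tray",x,e.round(1).tolist(),"st",s,e2.round(1).tolist(),"tray in st",r(x),np.degrees(x[2]-s[2]))
m=back(f([[381,169]]),.069,p,T)[0]; sp=back(f([[345,163]]),.101,p,T)[0]; print("measure",r(m),"spout",r(sp))
for q in [(-.1,0,.30),(-.052,0,.232),(-.006,0,.175),(-.006,0,.150)]:
    print(q,tip(*q),ctrl.ik(tip(*q),RT))
E
```

```text
tray [ 0.6348 -0.1399  0.0281] [[-0.5, 0.6], [-0.7, -0.6], [0.5, -0.1], [0.6, 0.1]] st [ 0.6306 -0.0152  0.0343] [[0.0, 0.3], [0.1, -0.4], [-0.1, 0.1]] tray in st [-0.0001 -0.1248] -0.3605820660592707
measure [-0.0018 -0.0918] spout [ 0.0004 -0.0853]
(-0.1, 0, 0.3) [ 0.5509 -0.0174  0.2705] [-14.8888   1.6799 111.9878  17.4554  33.746   61.3811]
(-0.052, 0, 0.232) [ 0.5989 -0.0157  0.2025] [-12.7263  11.9933 113.1139  22.5523  22.3441  56.8376]
(-0.006, 0, 0.175) [ 0.6448 -0.0141  0.1455] [-11.1162  21.0979 111.6625  30.3656  14.9206  49.6783]
(-0.006, 0, 0.15) [ 0.6448 -0.0141  0.1205] [-11.1162  23.8422 113.1841  41.0123  11.4404  38.7503]
```

```bash
python3 - <<'E'
from h import *
np.set_printoptions(precision=4,suppress=True)
ctrl.command_gripper(0)
ctrl.goto(tip(-.1,0,.30),RT)
print(ctrl.move_l(tip(-.052,0,.232),vel=.12,contact_N=10))
print(ctrl.move_l(tip(-.006,0,.178),vel=.08,contact_N=6),ctrl.current_tool_pos(),ctrl.current_contact_force())
z=.178
while z>.140:
    z-=.002; c=ctrl.move_l(tip(-.006,0,z),vel=.03,contact_N=30); F=ctrl.current_contact_force()
    print(round(z,3),c,ctrl.current_tool_pos()[2]-OFF*a[2],F,round(ctrl.current_t(),2))
    if c or F[2]>6: break
cv2.imwrite("pics/w6.png",cv2.resize(ctrl.read_camera("wrist"),(640,480)))
E
```

```text
False
False [ 0.6447 -0.0141  0.1488] [-0.3074  0.1729  0.0453]
0.176 False 0.17616420418661508 [-0.243  -0.0356  0.0488] 25.48
0.174 False 0.17389261122356228 [ 0.2585 -0.8481 -0.1681] 25.73
0.172 False 0.17178350025224914 [-0.1061 -0.8692 -0.1642] 25.98
0.17 False 0.169806381036062 [-0.1321 -0.7195  0.1295] 26.23
0.168 False 0.16781868564770644 [0.0695 1.1039 0.2565] 26.48
0.166 False 0.16583360442054576 [ 0.1756 -1.0871  0.4445] 26.73
0.164 False 0.1638069408848164 [ 0.016  -0.2778 -0.4725] 26.98
0.162 False 0.16213955204624764 [ 0.1202 -0.0381  2.5996] 27.23
0.16 False 0.16005327527970137 [-0.2917  0.0402  4.0866] 27.48
0.158 False 0.1581314793113844 [-0.2954 -0.0936  5.4811] 27.73
0.156 False 0.15623584481977668 [-1.3292  0.8408  6.6982] 27.98
```

Contact came at tip height about 0.163 m, as predicted, and the force is rising at the spring rate. I'll carry on to the stop, hold, then release.

```bash
python3 - <<'E'
from h import *
np.set_printoptions(precision=4,suppress=True)
z=.156
while z>.147:
    z-=.001; c=ctrl.move_l(tip(-.006,0,z),vel=.02,contact_N=30); F=ctrl.current_contact_force()
    print(round(z,3),c,ctrl.current_tool_pos()[2]-OFF*a[2],F,round(ctrl.current_t(),2))
    if c or F[2]>14: break
ctrl.sleep(.5); print(ctrl.current_contact_force(),ctrl.current_tool_pos()[2]-OFF*a[2])
ctrl.move_l(tip(-.006,0,.178),vel=.05)
ctrl.move_l(tip(-.052,0,.232),vel=.12)
ctrl.move_l(tip(-.1,0,.30),vel=.15)
print(ctrl.current_contact_force(),ctrl.current_t())
ctrl.goto([.56,-.19,.25],R0)
T=wristpose(); im=ctrl.read_camera("wrist"); np.save("w7.npy",T)
cv2.imwrite("pics/w7b.png",cv2.resize(im[50:170,60:330],(800,356),interpolation=cv2.INTER_CUBIC)); print(ctrl.current_t())
E
```

```text
0.155 False 0.155255833308773 [-0.4644  1.3577  6.8733] 28.27
0.154 False 0.15431597710283215 [-2.4506  0.6956  7.5448] 28.52
0.153 False 0.1533438982651017 [-2.1609 -0.1943  8.0112] 28.77
0.152 False 0.15239150888697017 [-1.4418  1.1133  8.646 ] 29.02
0.151 False 0.15182797134377127 [-6.0847  0.2079 16.0245] 29.27
[-6.6964  1.4218 14.7076] 0.15185206258581946
[ 0.1241 -0.2522 -0.1008] 31.9167
32.8167
```

View pics/w7b.png

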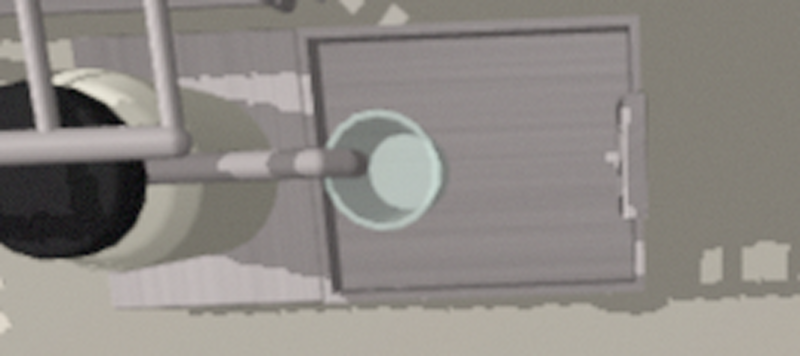

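The view is the same as before the press: the tray is still flush, the measure (383,169) is upright under the spout, and the cap edge (145,170) is at the same height as before. The end stop showed clearly, with a jump from 8.6 to 16 N held for 0.5 s. I'll hand in.

```bash
python3 -c "
from bench import ctrl
ctrl.sleep(.3);print(ctrl.current_contact_force(),ctrl.current_t());print(ctrl.sign_off())"
```

```text
[-0.18972505  0.22413181 -0.04268013] 33.1167
the job is handed in; nothing more can be done
None
```

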